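# Pull the snug cap off a mailing tube

## Robot

A 6-joint arm with a two-finger parallel gripper is mounted at the origin on the work surface. World frame = base frame: x ahead of the robot, y to its left, z up, the work surface at z = 0. Lengths are in m, angles in rad, forces in N, time in s.
With the tool pointing down it reaches from about 0.35 to 0.85 m from the base axis. Payload 8.1 kg.
Tool frame: the origin (TCP) lies at the very end of the fingers, on their centre line; the grasp point (between the pads) lies 19 mm behind it (robot.pinch_z is the z of the grasp point in the tool frame, in m); z points along the fingers, y is the direction in which the jaws open and shut (so a half turn about z gives the same grasp; the last joint's range is limited). The gripper opens to 93 mm and grips with 3 to 60 N. Pads are 15 mm wide; open, the fingers measure 128 mm over their backs; the gripper's body (75 mm by 188 mm) begins 65 mm behind the grasp point.
Start: joints at [-1.324, 0.13, 1.488, -0, 1.523, -0.085], TCP at [0.195, -0.567, 0.219] pointing down, gripper open.
Joint ranges: [-2.96, 2.96], [-0.89, 2.26], [0.02, 2.5], [-1.34, 4.48], [0, 2.73], [-2.66, 2.66]. Speed limits (rad/s): [2.39, 2.39, 2.79, 3.14, 3.14, 3.14].

## Interface

Orientations are given as a rotation vector (axis times angle).
In Python, from plant import robot gives the robot as it stands.
- The arm moves only by the tool drive_tool, never from a script. Its argument "steps" is a list of rows, each an object of numbers: "jaw": the opening, from 0 (shut) to 1 (fully open); "tx", "ty", "tz": the shift along the tool's x, y, z scaled (see below); "turn": the turn about the tool's z scaled (see below). A call has 1 to 12 rows; each row is the pose to reach, as a shift and turn from the pose commanded when the call began, along the tool's axes at that moment, turning the shorter way round; what a row does not reach only later rows make up. The controller multiplies each number of a shift by 0.3 m and each number of a turn by 180 degrees. A row lasts 1/10 s, in which the tool goes at most 50 mm and 8.59 degrees, less where a joint would pass 70% of its speed; a pose out of reach is approached as far as the arm can. A call with a number of a shift or a turn outside -1 to 1 is refused whole. A call with a gripper value outside its range is refused whole. The fingers move at their own pace and stop on an object; "force" is the grip in N (left out, the last holds). Time passes only in rows, so rows that repeat a pose let the fingers close. It gives the time, the measured TCP pose, the force and the opening at its end, in the units of the state.
- robot.read_state(): the state, without advancing time (a new reading comes with each control period).
- robot.read_camera(name): name is "side" or "top" or "wrist"; returns (picture, depth): 384x512x3 uint8, blue, green, red; 384x512 float32, m along the optical axis (not along the pixel's ray), 0 where there is no reading.
- robot.get_calibration(name): a dict with "fx", "fy", "cx", "cy" (pixels), "k1" (the pictures are not rectified: a ray, as slopes to the right and down, at radius r is drawn at 1 + k1 r^2 times it, then the intrinsics apply), "eye" and "attitude" of the camera in the world. Camera axes: x right, y down, z forward; pixel columns grow to the right and rows downward; lengths in m; the calibration is good to about 2 mm. A picture is of the moment at which its call begins: read the wrist's pose just before it. get_calibration takes no time and is no camera call; for the wrist camera it gives the pose at the moment of the call.
- robot.close_job(): hands the job in, once; it reports no verdict.
The state is a dict: "t": time; "q": joint angles; "dq": joint speeds; "joint_torque": joint torques, N m; "tool_pos": TCP position; "orientation": TCP orientation; "force": force on the tool from outside, world axes, zero at the start; "wrist_torque": the same for the moment, N m; "opening": finger opening in m.
Only numpy, scipy, OpenCV 4.12 (cv2) and the standard library are available. Lean on these libraries where they do the work, as an engineer would, in place of code of your own. Each camera call takes 0.05 s, during which the arm holds its last target.

## Task

Open the mailing tube: take the puller by its orange handle, slide its fork under the rim of the white cap until the fork comes home against the tube with a light push of a few newtons, then ease the cap slowly and straight up until it pops off. Finally stand the puller, with the cap still lying level on its fork, upright on the floor of the green tray and let go. Do not press hard on the tube or yank the cap, never touch the cap or tube with the gripper, and leave the tape roll, the books and the white tub alone.

Things in the scene. Friction and masses are not known exactly. Their poses are not given: they have to be found in the camera images.
- puller: Loose 160 g puller on four 11 mm feet. Origin at foot level below the centre of handle and cap seat; z up; its U-fork opens along +x (slide it that way onto the tube). A spine at the back (x -40 to -35, y +-15 mm) carries a top plate (z 41 to 46, x -40 to 12, y +-12 mm), which passes over the cap, and on it the orange handle.
- puller_handle (a point): Point on the handle's axis 72 mm above the feet. Handle: orange, 20 x 20 mm square along x and y, 46 to 94 mm above the feet, at x = y = 0 of the puller. Gripping its front and back (x) faces lets the puller pitch least.
- puller_seat (a point): Centre of the cap seat, 16 mm above the feet: the cap rim's underside centre comes to lie here, give or take 3 mm fore and aft. Fork: two steel tines along x, tops at this height, 5 mm thick, inner faces 27 mm and outer faces 34 mm to either side, from 40 mm behind to 24 mm ahead.
- puller_throat (a point): Middle of the front face of the bar closing the U at the back, 25.5 mm behind the seat: the fork is home when this face presses on the tube, lightly, with some 3 to 8 N (over 12 N dents it).
- puller_lips (a point): Midway between the lips, 21 mm ahead of the seat, 3 mm above the tine tops. A 3 mm long lip stands up at the end of each tine (21 to 24 mm ahead). Enter with the lips below the cap's rim; only with the fork home are they beyond it, else they lift the cap crooked.
- cap: Loose white plug cap, 30 g. Origin: centre of the underside of its round rim (66 mm wide, 4 mm thick, boss 1.5 mm on top), which lies on the tube's mouth, overhanging 8 mm. Plug 13 mm deep, 41 mm wide. Damped sprung lugs grip it: pulled at 10 mm/s or less it pops at some 9 to 16 N after about 4 mm of lift; faster pulls meet far more (over 18 N is a yank). Free at 14 mm.
- tube: Brown cardboard mailing tube, fixed upright in a round black holder. Origin on the bench on the tube's axis, z up. Tube 50 mm in diameter, top at 150 mm. Holder: foot 110 mm wide, 12 mm high; collar 64 mm wide up to 57 mm. Above that nothing stands round the tube.
- tube_mouth (a point): Centre of the tube's mouth, on its axis, 150 mm above the bench.
- tray: Green open tray, fixed, 180 x 180 mm outside, 28 mm high, walls and floor 4 mm thick. Origin: centre of its underside, on the bench.
- tray_in (a point): Centre of the tray's inner floor, 4 mm above the bench; axes as the tray's, its sides run along x and y.
- tape_roll: Bystander: brown roll of tape lying flat, 100 mm in diameter, 48 mm high. Origin: centre of its underside.
- books: Bystander: pile of two orange books, 115 x 165 mm, 36 mm high. Origin: centre of the underside.
- tub: Bystander: white round tub, 68 mm in diameter, 75 mm high. Origin: centre of its underside.
Not all that is in view belongs to the job. Leave any blue or purple look-alike of the puller alone.

How it is judged:
On the way, in this order (a step that is already met when the one before it is completed fails the run):
1. fork pushed home under the rim: throat on the tube with over 2 N, seat within 5 mm of the cap's axis, tine tops no more than 14 mm below the rim, cap still seated (contact force between puller and tube above 2 N and horizontal distance between puller_seat and cap below 0.005 m and z of puller_seat in the frame of cap between -0.014 and 0.001 m and z of cap in the frame of tube_mouth below 0.003 m), for 0.05 s.
2. the cap is off: more than 20 mm above the tube's mouth, straight above it, lying level on the puller's fork (z of cap in the frame of tube_mouth above 0.02 m and horizontal distance between cap and tube_mouth below 0.015 m and distance between cap and puller_seat below 0.006 m and angle between the z axis of cap and the z axis of puller, either way round below 0.06 rad), for 0.1 s.
At the end, for the whole second after the job is handed in: The puller stands upright (within 0.06 rad) and at rest with its feet on the tray's floor (within 3 mm), within 55 mm of the tray's centre along each side of the tray, and the cap lies level (within 0.08 rad) on its fork, within 7 mm of the seat; nothing is held (x of puller in the frame of tray_in between -0.055 and 0.055 m and y of puller in the frame of tray_in between -0.055 and 0.055 m and z of puller in the frame of tray_in below 0.003 m and angle between puller's own z axis and vertical below 0.06 rad and distance between cap and puller_seat below 0.007 m and angle between cap's own z axis and vertical below 0.08 rad and linear speed of each of puller, cap below 0.01 m/s); the robot touches nothing.
It fails at once if the puller presses on the tube with more than 12 N (contact force between puller and tube above 12 N).
It fails at once if the puller pulls or presses on the cap with more than 18 N (contact force between puller and cap above 18 N).
It fails at once if the cap is tipped by more than 0.25 rad (angle between cap's own z axis and vertical above 0.25 rad).
It fails at once if the gripper or arm touches the cap or the tube (contact force between any of the fingers, the arm and cap above 0.5 N or contact force between any of the fingers, the arm and tube above 0.5 N).
It fails at once if the tape roll, books or tub is moved more than 20 mm (distance of any of tape_roll, books, tub from where it was at the start of the episode above 0.02 m).
It also fails if it takes over 72 s, if anything falls off the work surface, if the arm or the gripper's body presses on something with over 40 N, if the wrist force passes 120 N, or if a joint passes its speed limit or range.

## Working session

There is one attempt and no reset: what is moved stays moved. The work goes in short steps, Python scripts to look and compute and a tool call to move; the robot and the scene stay as the last step left them, time stands still between calls to the robot, and variables do not carry over. Pictures are saved under pics/ and viewed, and the job is handed in when it is done.

Besides the shell and the picture viewer there is one more tool, called after "Emit:" as a command line: name --argument value ..., lists and objects as JSON in quotes. drive_tool: Moves the arm, as the interface text tells. Its arguments: {"type":"object","properties":{"steps":{"type":"array"},"force":{"type":"number"}},"required":["steps"]}

```bash
mkdir -p pics; ls; cat > h.py <<'E'
from plant import robot
import numpy as np, cv2
from scipy.spatial.transform import Rotation as R
def att(c):
    a=np.array(c['attitude'],float)
    if a.shape==(3,3): return a
    return R.from_rotvec(a).as_matrix() if a.size==3 else R.from_quat(a).as_matrix()
def snap(n,f):
    c=robot.get_calibration(n); p,d=robot.read_camera(n); cv2.imwrite('pics/%s.png'%f,p); np.savez('pics/%s.npz'%f,p=p,d=d,eye=c['eye'],A=att(c),K=[c[k] for k in('fx','fy','cx','cy','k1')]); return p,d,c
def ray(z,u,v):
    fx,fy,cx,cy,k1=z['K']
    s=cv2.undistortPoints(np.array([[[u,v]]],float),np.array([[fx,0,cx],[0,fy,cy],[0,0,1]]),np.array([k1,0,0,0.]))[0,0]
    return s
def onplane(z,u,v,h):
    s=ray(z,u,v); d=z['A']@np.array([s[0],s[1],1]); e=z['eye']; return e+d*(h-e[2])/d[2]
def cloud(z):
    fx,fy,cx,cy,k1=z['K']; H,W=z['d'].shape
    g=np.stack(np.meshgrid(np.arange(W),np.arange(H)),-1).reshape(-1,1,2).astype(float)
    s=cv2.undistortPoints(g,np.array([[fx,0,cx],[0,fy,cy],[0,0,1]]),np.array([k1,0,0,0.])).reshape(H,W,2)
    P=np.dstack([s*z['d'][...,None],z['d']]); return P@z['A'].T+z['eye']
E
python3 - <<'E'
from h import *
for n in('side','top','wrist'):
    p,d,c=snap(n,n+'0'); print(n,c)
print(robot.read_state(), robot.pinch_z)
E
```

```text
pics
side {'fx': 370.875508423897, 'fy': 370.875508423897, 'cx': 255.980783578309, 'cy': 189.91391529190466, 'k1': -0.09521462832818695, 'eye': array([ 0.37634316, -0.62008469,  0.71366167]), 'attitude': array([-2.27614093,  0.40309484, -0.1560426 ])}
top {'fx': 398.56320858656403, 'fy': 398.56320858656403, 'cx': 256.59514201110886, 'cy': 192.9686573971661, 'k1': -0.12122399541197146, 'eye': array([0.48709451, 0.00793461, 1.05765695]), 'attitude': array([-2.17717538,  2.18889294, -0.11720317])}
wrist {'fx': 333.09780820054755, 'fy': 333.09780820054755, 'cx': 257.55680528948943, 'cy': 184.42935507565045, 'k1': -0.08638131938022994, 'eye': array([ 0.26325786, -0.54497356,  0.38433348]), 'attitude': array([ 2.37939835, -1.69489348, -0.22381734])}
{'t': 0.15, 'q': array([-1.32441560e+00,  1.30997005e-01,  1.48901942e+00,  1.20950186e-05,
        1.52301686e+00, -8.54217328e-02]), 'dq': array([ 0.0005061 , -0.00362737, -0.00324221, -0.00058643,  0.00220715,
       -0.00156648]), 'joint_torque': array([-8.04032220e-05, -5.60476112e+01, -4.92333519e+01,  7.68430601e-02,
        3.05343652e-02, -9.97723282e-05]), 'tool_pos': array([ 0.19535371, -0.56683993,  0.2178282 ]), 'orientation': array([-3.09704130e+00, -5.18568341e-01,  1.62933365e-04]), 'force': array([-0.25436402, -0.20414159,  0.52202917]), 'wrist_torque': array([ 0.01519491, -0.0251138 , -0.03888495]), 'opening': 0.09283798594561743} -0.0188
```

View pics/top0.png

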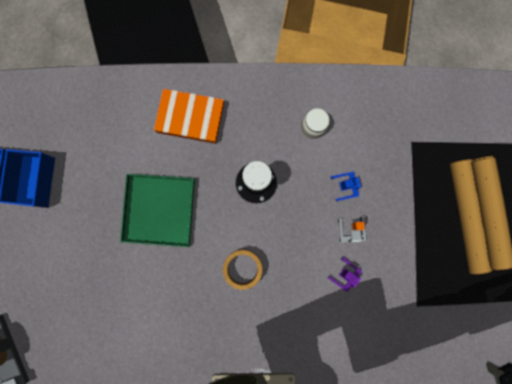

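View pics/side0.png

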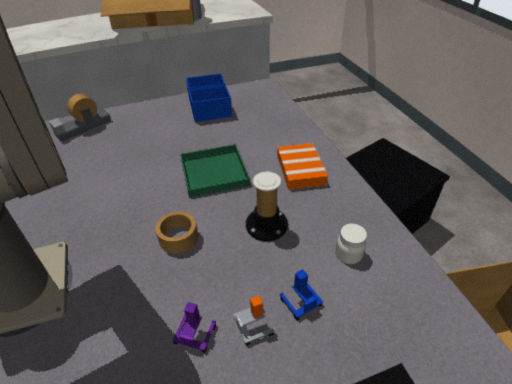

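View pics/wrist0.png

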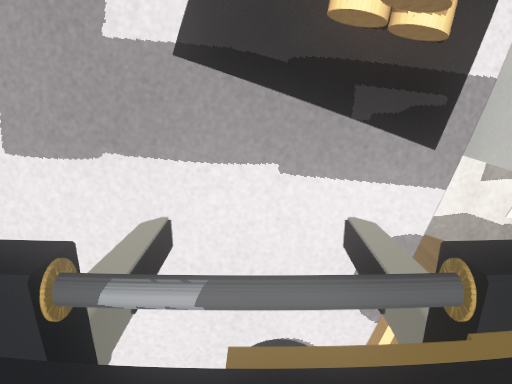

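The top view shows three candidates: grey steel with an orange handle at (352,229), blue at (347,186) and purple at (347,275). Only the first fits, because its handle is orange and the others are the look-alikes to leave alone. I'll confirm it in an enlarged crop and measure.

```bash
python3 - <<'E'
from h import *
t=np.load('pics/top0.npz'); s=np.load('pics/side0.npz')
a=cv2.resize(t['p'][160:300,310:390],None,fx=5,fy=4.2,interpolation=cv2.INTER_CUBIC)
b=cv2.resize(s['p'][265:365,165:335],(400,588*400//680*1),interpolation=cv2.INTER_CUBIC)
c=np.zeros((588,800,3),np.uint8); c[:a.shape[0],:400]=a[:588]; c[:b.shape[0],400:]=b; cv2.imwrite('pics/crop1.png',c)
C=cloud(t); hsv=cv2.cvtColor(t['p'],cv2.COLOR_BGR2HSV)
Cs=cloud(s); hs=cv2.cvtColor(s['p'],cv2.COLOR_BGR2HSV)
# plane check
for n,CC,uv in(('top',C,[(300,200),(220,250),(380,330)]),('side',Cs,[(350,320),(250,100),(120,200)])):
    for u,v in uv: print(n,u,v,CC[v,u].round(4))
def rep(n,CC,m):
    P=CC[m&(np.isfinite(CC[...,2]))]; print(n,len(P),'min',P.min(0).round(4),'max',P.max(0).round(4),'med',np.median(P,0).round(4))
for n,CC,H,bx in(('top',C,hsv,(335,205,375,250)),('side',Cs,hs,(230,285,285,350))):
    M=np.zeros(H.shape[:2],bool); M[bx[1]:bx[3],bx[0]:bx[2]]=1
    o=M&(H[...,0]<20)&(H[...,1]>140)&(H[...,2]>80); rep(n+' orange',CC,o); 
    v,u=np.nonzero(o); print(u.min(),u.max(),v.min(),v.max())
    g=M&(CC[...,2]>0.008)&~o; rep(n+' steel',CC,g)
# tube/cap
for n,CC,bx in(('top',C,(225,145,290,215)),('side',Cs,(235,160,300,245))):
    M=np.zeros(CC.shape[:2],bool); M[bx[1]:bx[3],bx[0]:bx[2]]=1
    rep(n+' cap',CC,M&(CC[...,2]>0.14)&(CC[...,2]<.17))
M=(hsv[...,0]>55)&(hsv[...,0]<85)&(hsv[...,1]>120); rep('tray',C,M)
rep('traytop',C,M&(C[...,2]>0.02))
E
```

```text
top 300 200 [ 0.5638 -0.1261 -0.0016]
top 220 250 [ 0.4325  0.0873 -0.0011]
top 380 330 [ 0.2142 -0.3375 -0.0006]
side 350 320 [ 6.777e-01 -3.237e-01  2.000e-04]
side 250 100 [ 0.7898  0.6438 -0.0063]
side 120 200 [2.540e-01 2.227e-01 2.000e-04]
top orange 94 min [ 0.4849 -0.2937 -0.0038] max [ 0.5063 -0.2498  0.0964] med [ 0.4947 -0.2577  0.0921]
352 364 221 229
top steel 343 min [ 0.4538 -0.2976  0.0085] max [0.5191 0.0079 1.0577] med [ 0.4723 -0.2546  0.0199]
side orange 231 min [ 0.3763 -0.6201 -0.0027] max [ 0.5217 -0.1978  0.7137] med [ 0.4919 -0.2713  0.0803]
250 262 296 317
side steel 588 min [ 0.3763 -0.6201  0.0081] max [ 0.5678 -0.2211  0.7137] med [ 0.4691 -0.2741  0.0175]
top cap 634 min [ 0.5801 -0.0386  0.1502] max [0.6432 0.0234 0.161 ] med [ 0.6105 -0.0086  0.1547]
side cap 438 min [ 0.577  -0.0423  0.1401] max [0.6414 0.0232 0.1583] med [ 0.608  -0.0132  0.1538]
tray 4554 min [ 0.2045 -0.4787 -0.0028] max [0.63   0.344  1.0577] med [0.5385 0.2524 0.0045]
traytop 350 min [ 0.2045 -0.4787  0.02  ] max [0.63   0.3429 1.0577] med [0.5595 0.1856 0.027 ]
```

View pics/crop1.png

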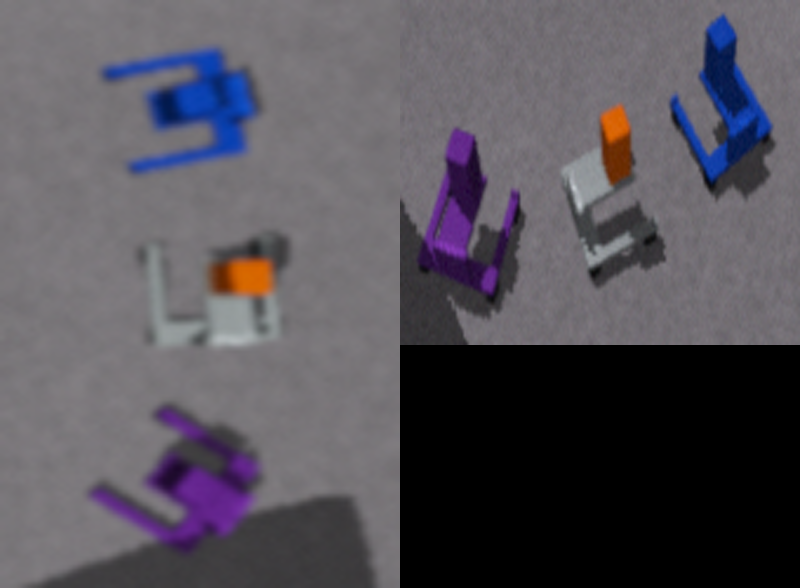

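The crop confirms it: the orange handle is at top (359,225), on a grey steel fork that opens up-image, which is about world +x. The blue and purple ones are single-coloured. Next I'll bring the wrist camera over it.

```bash
cat >> h.py <<'E'
def cmd(pos,yawx,base=None):
    """target TCP pos, world yaw(deg) of tool x -> drive numbers, from the measured pose"""
    s=robot.read_state(); M=R.from_rotvec(s['orientation']).as_matrix()
    cur=np.degrees(np.arctan2(M[1,0],M[0,0])); d=M.T@(np.array(pos)-s['tool_pos'])
    print('cur',s['tool_pos'].round(4),'yaw',cur.round(2),'tilt',np.degrees(np.arccos(-M[2,2])).round(2),'-> tx,ty,tz',(d/0.3).round(4),'turn',round(-(yawx-cur)/180,4), 't',s['t'],'F',s['force'].round(2),'op',round(s['opening'],4))
E
python3 - <<'E'
from h import *
c=robot.get_calibration('wrist'); s=robot.read_state(); M=R.from_rotvec(s['orientation']).as_matrix()
print('cam in tool',M.T@(c['eye']-s['tool_pos']),'fwd',M.T@att(c)[:,2],'right',M.T@att(c)[:,0])
cmd([0.495,-0.275,0.20],90)
E
```

```text
cam in tool [ 0.07134283  0.0012435  -0.16662732] fwd [-2.58183963e-01  7.51420191e-04  9.66095480e-01] right [ 9.51309711e-04  9.99999410e-01 -5.23557812e-04]
cur [ 0.1954 -0.5668  0.2178] yaw 19.01 tilt 0.08 -> tx,ty,tz [ 1.2612 -0.5943  0.0605] turn -0.3944 t 0.15 F [-0.25 -0.2   0.52] op 0.0928
```

Emit:
drive_tool --steps '[{"tx":1.0,"ty":-0.45,"tz":0,"turn":-0.394,"jaw":1},{"tx":1.0,"ty":-0.45,"tz":0,"turn":-0.394,"jaw":1},{"tx":1.0,"ty":-0.45,"tz":0,"turn":-0.394,"jaw":1},{"tx":1.0,"ty":-0.45,"tz":0,"turn":-0.394,"jaw":1},{"tx":1.0,"ty":-0.45,"tz":0,"turn":-0.394,"jaw":1},{"tx":1.0,"ty":-0.45,"tz":0,"turn":-0.394,"jaw":1},{"tx":1.0,"ty":-0.45,"tz":0,"turn":-0.394,"jaw":1},{"tx":1.0,"ty":-0.45,"tz":0,"turn":-0.394,"jaw":1},{"tx":1.0,"ty":-0.45,"tz":0,"turn":-0.394,"jaw":1},{"tx":1.0,"ty":-0.45,"tz":0,"turn":-0.394,"jaw":1}]'

```text
t: 1.15
tool_pos: [0.4353, -0.3414, 0.2183]
orientation: [-2.221, -2.221, 0.0]
force: [-0.1, 0.4, -1.2]
opening: 0.093
```

```bash
python3 - <<'E'
from h import *
cmd([0.495,-0.33,0.2],90)
snap('wrist','w1')
E
```

```text
cur [ 0.4353 -0.3414  0.2183] yaw 90.01 tilt 0.04 -> tx,ty,tz [0.038  0.1992 0.0607] turn 0.0 t 1.15 F [-0.06  0.41 -1.16] op 0.093
```

View pics/w1.png

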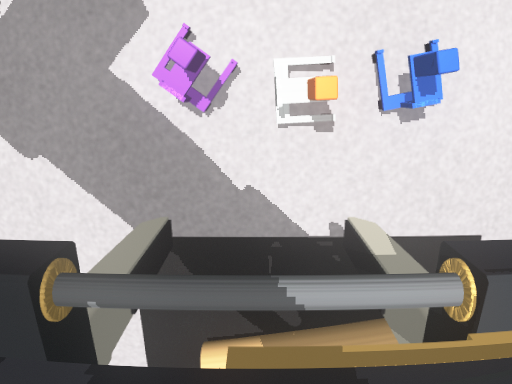

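Wrist view: the steel fork runs from (275,57) to (333,125) and opens to the right (+x), with the orange handle top at (323,88). The look-alikes are at (195,68) and (415,75). Next I'll measure its pose.

```bash
python3 - <<'E'
from h import *
w=np.load('pics/w1.npz'); p=w['p']; C=cloud(w)
a=cv2.resize(p[45:135,262:352],(600,600),interpolation=cv2.INTER_CUBIC); cv2.imwrite('pics/crop2.png',a[:600])
h=cv2.cvtColor(p,cv2.COLOR_BGR2HSV)
M=np.zeros(p.shape[:2],bool); M[45:135,262:352]=1
o=M&(h[...,0]<30)&(h[...,1]>120)
ot=o&(C[...,2]>0.085); P=C[ot]
print('handle top cloud n',len(P),P.mean(0).round(4),P.min(0).round(4),P.max(0).round(4))
t=M&(abs(C[...,2]-0.016)<0.004); P=C[t]; print('tine n',len(P),P.min(0).round(4),P.max(0).round(4))
r=cv2.minAreaRect((P[:,:2]*1000).astype(np.float32)); print('rect',r)
t2=M&(abs(C[...,2]-0.0435)<0.006)&~o; P=C[t2]; print('plate',len(P),P.min(0).round(4),P.max(0).round(4))
lo=C[...,1]
for sgn in(1,-1):
    Q=C[t]; c=r[0][1]/1000; Q=Q[(sgn*(Q[:,1]-c)>0.02)]; l=cv2.fitLine(Q[:,:2].astype(np.float32),cv2.DIST_HUBER,0,1e-4,1e-4).ravel(); print('tine',sgn,len(Q),np.degrees(np.arctan2(l[1],l[0])),Q[:,:2].min(0),Q[:,:2].max(0),np.median(Q[:,2]))
E
```

```text
handle top cloud n 557 [ 0.4925 -0.2641  0.0962] [ 0.4359 -0.2736  0.0851] [ 0.5034 -0.2543  0.3849]
tine n 1158 [ 0.4527 -0.3     0.0121] [ 0.5188 -0.2287  0.0199]
rect ((485.76446533203125, -264.3602600097656), (63.98096466064453, 67.89200592041016), 3.385106325149536)
plate 851 [ 0.4535 -0.281   0.0388] [ 0.5054 -0.2511  0.0491]
tine 1 508 6.6226335 [ 0.45270617 -0.24428247] [ 0.51610701 -0.22869408] 0.016461012388086754
tine -1 494 0.20460056 [ 0.4554731  -0.30003352] [ 0.51879011 -0.28492968] 0.016391435632122503
```

View pics/crop2.png

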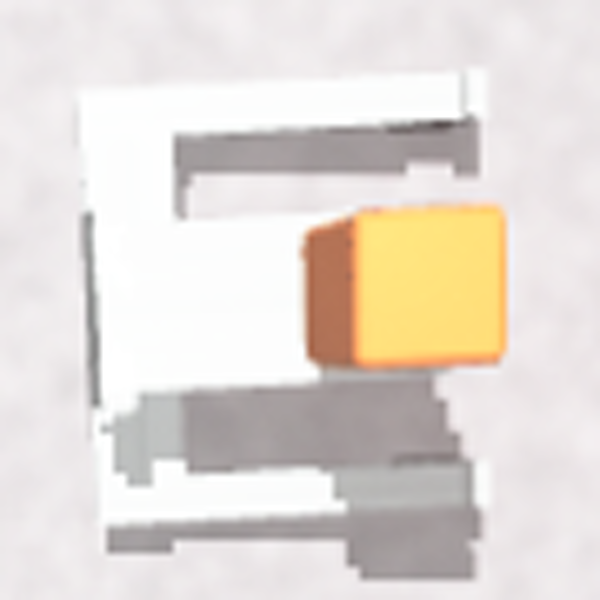

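```bash
python3 - <<'E'
from h import *
cmd([0.4936,-0.264,0.054],93.4)
E
```

```text
cur [ 0.4351 -0.3417  0.2183] yaw 89.88 tilt 0.03 -> tx,ty,tz [0.2591 0.1948 0.5477] turn -0.0196 t 1.2 F [-0.2   0.09 -0.57] op 0.093
```

Emit:
drive_tool --steps '[{"tx":0.13,"ty":0.1,"tz":0.05,"turn":-0.01,"jaw":1},{"tx":0.259,"ty":0.195,"tz":0.15,"turn":-0.0196,"jaw":1},{"tx":0.259,"ty":0.195,"tz":0.25,"turn":-0.0196,"jaw":1},{"tx":0.259,"ty":0.195,"tz":0.35,"turn":-0.0196,"jaw":1},{"tx":0.259,"ty":0.195,"tz":0.45,"turn":-0.0196,"jaw":1},{"tx":0.259,"ty":0.195,"tz":0.51,"turn":-0.0196,"jaw":1},{"tx":0.259,"ty":0.195,"tz":0.54,"turn":-0.0196,"jaw":1},{"tx":0.259,"ty":0.195,"tz":0.548,"turn":-0.0196,"jaw":1},{"tx":0.259,"ty":0.195,"tz":0.548,"turn":-0.0196,"jaw":1}]'

```text
t: 2.1
tool_pos: [0.494, -0.2647, 0.0548]
orientation: [2.154, 2.286, 0.0]
force: [-0.1, 0.8, 0.2]
opening: 0.0928
```

```bash
python3 - <<'E'
from h import *
cmd([0.4936,-0.264,0.054],93.4)
snap('wrist','w2')
E
```

```text
cur [ 0.494  -0.2647  0.0548] yaw 93.4 tilt 0.04 -> tx,ty,tz [ 0.0026 -0.0011  0.0028] turn 0.0 t 2.1 F [-0.11  0.8   0.17] op 0.0928
```

View pics/w2.png

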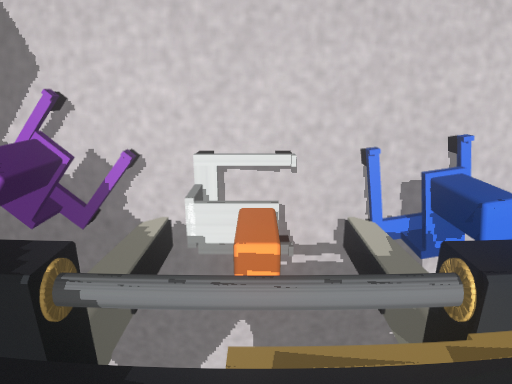

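The wrist view shows the handle between the open fingers at (257,240) and the far tine parallel to the image rows at v≈160, so the yaw matches. I'm closing.

Emit:
drive_tool --steps '[{"tx":0,"ty":0,"tz":0,"turn":0,"jaw":0},{"jaw":0},{"jaw":0},{"jaw":0},{"jaw":0},{"jaw":0},{"jaw":0},{"jaw":0}]' --force 50

```text
schema error: expected keys jaw, tx, ty, tz, turn
```

Emit:
drive_tool --steps '[{"tx":0,"ty":0,"tz":0,"turn":0,"jaw":0},{"tx":0,"ty":0,"tz":0,"turn":0,"jaw":0},{"tx":0,"ty":0,"tz":0,"turn":0,"jaw":0},{"tx":0,"ty":0,"tz":0,"turn":0,"jaw":0},{"tx":0,"ty":0,"tz":0,"turn":0,"jaw":0},{"tx":0,"ty":0,"tz":0,"turn":0,"jaw":0},{"tx":0,"ty":0,"tz":0,"turn":0,"jaw":0},{"tx":0,"ty":0,"tz":0,"turn":0,"jaw":0}]' --force 50

```text
t: 2.95
tool_pos: [0.4937, -0.2643, 0.0542]
orientation: [-2.153, -2.287, 0.0]
force: [0.0, 0.2, 0.8]
opening: 0.0332
```

```bash
python3 - <<'E'
from h import *
cmd([0.494,-0.264,0.23],93.4)
t=np.load('pics/top0.npz'); s=np.load('pics/side0.npz')
# cap outline centres, by contour of white top on plane z=0.154 (rim) 
for n,z,bx in(('top',t,(225,145,290,215)),('side',s,(235,160,300,200))):
    g=z['p'].min(2); M=np.zeros(g.shape,np.uint8); M[bx[1]:bx[3],bx[0]:bx[2]]=(g>150)[bx[1]:bx[3],bx[0]:bx[2]]*255
    cs=max(cv2.findContours(M,cv2.RETR_EXTERNAL,cv2.CHAIN_APPROX_NONE)[0],key=cv2.contourArea)
    P=np.array([onplane(z,u,v,0.154)[:2] for u,v in cs[:,0]])
    c,r=cv2.minEnclosingCircle((P*1000).astype(np.float32)); print(n,c,r, cs[:,0].min(0),cs[:,0].max(0))
E
```

```text
cur [ 0.4937 -0.2643  0.0542] yaw 93.46 tilt 0.01 -> tx,ty,tz [ 0.0008  0.001  -0.586 ] turn 0.0003 t 2.95 F [0.01 0.15 0.83] op 0.0332
top (610.9595336914062, -7.64747953414917) 33.01715850830078 [243 161] [270 189]
side (609.8229370117188, -11.005647659301758) 32.92301940917969 [253 171] [280 189]
```

Emit:
drive_tool --steps '[{"tx":0,"ty":0,"tz":0,"turn":0,"jaw":0},{"tx":0,"ty":0,"tz":0,"turn":0,"jaw":0},{"tx":0,"ty":0,"tz":0,"turn":0,"jaw":0},{"tx":0,"ty":0,"tz":0,"turn":0,"jaw":0}]' --force 50

```text
t: 3.35
tool_pos: [0.4937, -0.2643, 0.0542]
orientation: [-2.153, -2.287, 0.0]
force: [-0.1, 1.1, -0.2]
opening: 0.0196
```

The puller is held (opening 19.6 mm). I'll lift it and move to the stand-off before the tube.

```bash
python3 - <<'E'
from h import *
cmd([0.52,-0.009,0.181],90)
E
```

```text
cur [ 0.4937 -0.2643  0.0542] yaw 93.46 tilt 0.0 -> tx,ty,tz [ 0.8441  0.1388 -0.4226] turn 0.0192 t 3.35 F [-0.13  1.08 -0.19] op 0.0196
```

Emit:
drive_tool --steps '[{"tx":0,"ty":0,"tz":-0.06,"turn":0,"jaw":0},{"tx":0,"ty":0,"tz":-0.18,"turn":0,"jaw":0},{"tx":0,"ty":0,"tz":-0.3,"turn":0,"jaw":0},{"tx":0.05,"ty":0,"tz":-0.4,"turn":0,"jaw":0},{"tx":0.18,"ty":0.03,"tz":-0.423,"turn":0.005,"jaw":0},{"tx":0.32,"ty":0.06,"tz":-0.423,"turn":0.01,"jaw":0},{"tx":0.46,"ty":0.09,"tz":-0.423,"turn":0.0192,"jaw":0},{"tx":0.6,"ty":0.12,"tz":-0.423,"turn":0.0192,"jaw":0},{"tx":0.72,"ty":0.139,"tz":-0.423,"turn":0.0192,"jaw":0},{"tx":0.8,"ty":0.139,"tz":-0.423,"turn":0.0192,"jaw":0},{"tx":0.844,"ty":0.139,"tz":-0.423,"turn":0.0192,"jaw":0},{"tx":0.844,"ty":0.139,"tz":-0.423,"turn":0.0192,"jaw":0}]' --force 50

```text
t: 4.55
tool_pos: [0.5198, -0.0078, 0.1809]
orientation: [-2.219, -2.224, 0.0]
force: [1.1, -0.1, -1.7]
opening: 0.0198
```

```bash
python3 - <<'E'
from h import *
cmd([0.52,-0.009,0.181],90)
snap('wrist','w3');snap('side','s3');snap('top','t3')
a=cv2.imread('pics/s3.png')[100:260,180:340]; cv2.imwrite('pics/s3c.png',cv2.resize(a,(600,600),interpolation=cv2.INTER_CUBIC))
E
```

```text
cur [ 0.5198 -0.0078  0.1809] yaw 90.13 tilt 0.03 -> tx,ty,tz [-0.0039  0.0007 -0.0003] turn 0.0007 t 4.55 F [ 1.14 -0.12 -1.66] op 0.0198
```

View pics/w3.png

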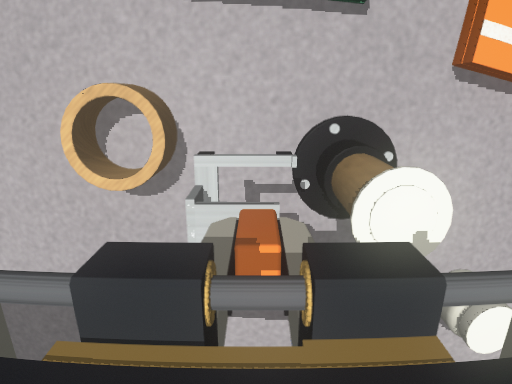

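View pics/s3c.png

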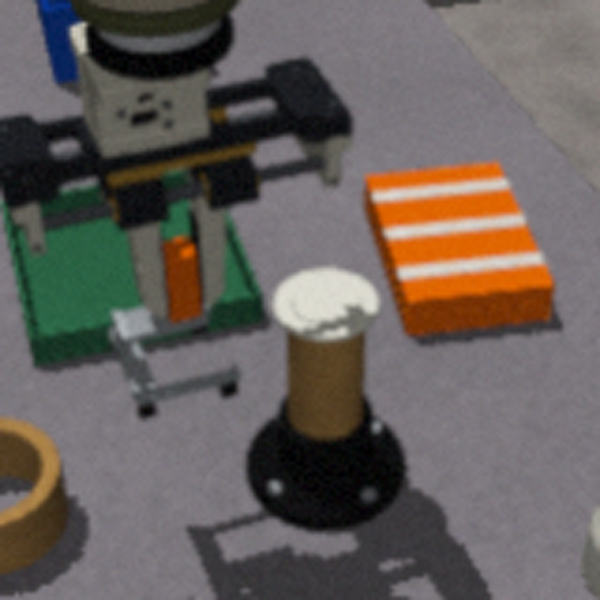

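View pics/t3.png

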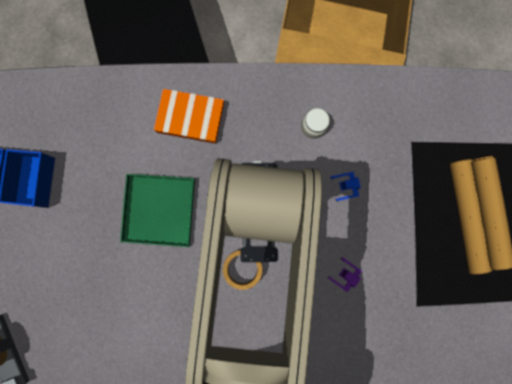

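```bash
python3 - <<'E'
from h import *
w=np.load('pics/w3.npz'); p=w['p']
cv2.imwrite('pics/crop3.png',cv2.resize(p[140:250,180:300],(720,600+0),interpolation=cv2.INTER_NEAREST)[:600])
g=p.min(2); print(g[148:175,[225,250,275]].T)
M=np.zeros(g.shape,np.uint8); M[160:250,340:460]=(g>150)[160:250,340:460]*255
cs=max(cv2.findContours(M,cv2.RETR_EXTERNAL,cv2.CHAIN_APPROX_NONE)[0],key=cv2.contourArea)
print(cs[:,0].min(0),cs[:,0].max(0))
P=np.array([onplane(w,u,v,0.154)[:2] for u,v in cs[:,0]]); P=P[(cs[:,0,1]<235)]
# circle fit upper edge (algebraic)
A=np.c_[2*P,np.ones(len(P))]; x=np.linalg.lstsq(A,(P**2).sum(1),rcond=None)[0]; print('cap fit',x[:2],np.sqrt(x[2]+x[:2]@x[:2]))
C=cloud(w); 
for n,m in (('cap',(C[...,2]>0.1525)&(C[...,2]<.16)&(C[...,0]>.57)),):
    Q=C[m]; print(n,Q.min(0),Q.max(0),np.median(Q,0), cv2.minEnclosingCircle((Q[:,:2]*1000).astype(np.float32)))
for u in (225,250,275):
    print([ (v,C[v,u].round(4).tolist()) for v in range(152,171,2)])
E
```

```text
[[176 175 174 173 170 168 132 142 206 204 205 205 202 200 199 203 208 208
  198 169 167 164 162 165 166 164 163]
 [171 174 177 179 177 173 134 144 204 202 203 202 201 198 198 201 205 205
  197 173 174 174 175 174 174 172 170]
 [171 169 169 167 166 165 131 142 202 200 201 200 199 198 195 199 202 202
  195 168 169 169 167 166 166 167 167]]
[351 160] [459 249]
cap fit [ 0.61625947 -0.00740625] 0.0355456953875765
cap [ 0.57785672 -0.03745854  0.15251747] [0.6446304  0.02215595 0.15830327] [ 0.61065433 -0.00505905  0.15525915] ((611.2526245117188, -10.576652526855469), 33.397098541259766)
[(152, [0.4858, 0.0049, 0.001]), (154, [0.4996, 0.0266, 0.1399]), (156, [0.4999, 0.0259, 0.1435]), (158, [0.4999, 0.0246, 0.1431]), (160, [0.4999, 0.0235, 0.144]), (162, [0.5, 0.0223, 0.1444]), (164, [0.4998, 0.0208, 0.143]), (166, [0.4998, 0.0196, 0.1433]), (168, [0.4853, -0.0128, -0.0009]), (170, [0.4854, -0.0147, 0.0002])]
[(152, [0.5121, 0.0048, 0.0002]), (154, [0.5154, 0.0264, 0.1385]), (156, [0.5155, 0.0261, 0.144]), (158, [0.5154, 0.0245, 0.1425]), (160, [0.5154, 0.0232, 0.1424]), (162, [0.5155, 0.0223, 0.1442]), (164, [0.5155, 0.0208, 0.1431]), (166, [0.5154, 0.0195, 0.1426]), (168, [0.5121, -0.0125, -0.0002]), (170, [0.5121, -0.0141, 0.0023])]
[(152, [0.5384, 0.0051, 0.0015]), (154, [0.5312, 0.0264, 0.1383]), (156, [0.531, 0.026, 0.1432]), (158, [0.531, 0.0247, 0.1431]), (160, [0.5311, 0.0233, 0.1424]), (162, [0.531, 0.0222, 0.1434]), (164, [0.5311, 0.021, 0.1436]), (166, [0.5311, 0.0197, 0.1434]), (168, [0.5387, -0.0123, 0.0004]), (170, [0.5387, -0.0145, 0.0002])]
```

View pics/crop3.png

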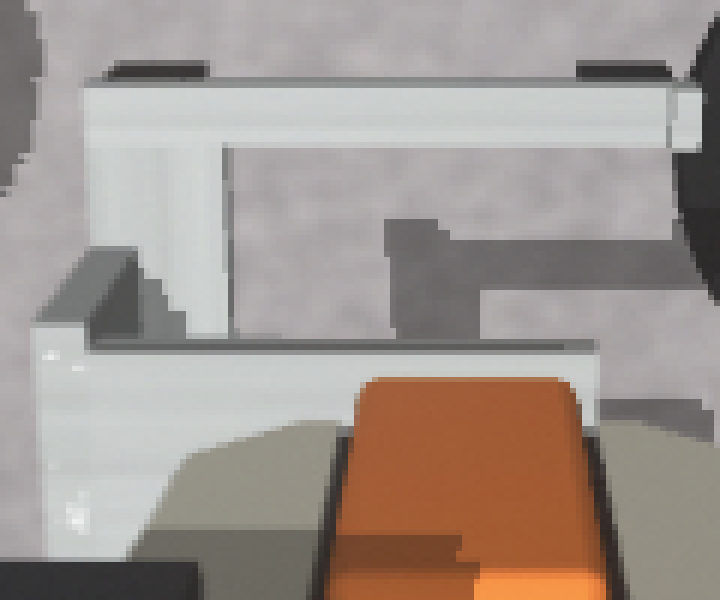

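```bash
cat >> h.py <<'E'
from scipy.optimize import least_squares
def capfit(w,h=0.154,x0=0.57,vmax=None,show=True):
    C=cloud(w); m=((C[...,2]>h-0.006)&(C[...,2]<h+.006)&(C[...,0]>x0)&(C[...,0]<.66)&(abs(C[...,1]+.01)<.06)).astype(np.uint8)
    cs=max(cv2.findContours(m,cv2.RETR_EXTERNAL,cv2.CHAIN_APPROX_NONE)[0],key=cv2.contourArea)[:,0]
    if vmax: cs=cs[cs[:,1]<vmax]
    P=np.array([onplane(w,u,v,h)[:2] for u,v in cs])
    f=lambda q:np.hypot(P[:,0]-q[0],P[:,1]-q[1])-q[2]
    r=least_squares(f,[.61,-.01,.033],loss='soft_l1',f_scale=5e-4); r2=least_squares(lambda q:f([q[0],q[1],.0327]),[.61,-.01],loss='soft_l1',f_scale=5e-4)
    print('cap free',r.x.round(5),'fixedR',r2.x.round(5),'rms',np.sqrt((f(r.x)**2).mean()).round(5),len(P),cs.min(0),cs.max(0)); return P
E
python3 - <<'E'
from h import *
w=np.load('pics/w3.npz')
for v in (242,235,225,215): capfit(w,vmax=v)
t=np.load('pics/top0.npz'); capfit(t); capfit(np.load('pics/side0.npz')); 
# tube itself in wrist view
C=cloud(w); m=(C[...,2]>0.065)&(C[...,2]<.145)&(C[...,0]>.57)&(C[...,0]<.66)&(abs(C[...,1])<.05)
Q=C[m]; f=lambda q:np.hypot(Q[:,0]-q[0],Q[:,1]-q[1])-.025
r=least_squares(f,[.61,-.01],loss='soft_l1',f_scale=1e-3); print('tube',len(Q),r.x)
s=np.load('pics/s3.npz');C=cloud(s); m=(C[...,2]>0.065)&(C[...,2]<.145)&(C[...,0]>.57)&(C[...,0]<.66)&(abs(C[...,1])<.05)
Q=C[m]; r=least_squares(f,[.61,-.01],loss='soft_l1',f_scale=1e-3); print('tube side',len(Q),r.x)
capfit(s)
E
```

```text
cap free [ 0.61082 -0.00886  0.03171] fixedR [ 0.6109  -0.00995] rms 0.00488 248 [350 166] [452 241]
cap free [ 0.61071 -0.01067  0.03294] fixedR [ 0.61068 -0.01039] rms 0.0003 181 [350 166] [452 234]
cap free [ 0.61066 -0.0108   0.03303] fixedR [ 0.61063 -0.01039] rms 0.00028 161 [350 166] [452 224]
cap free [ 0.6106  -0.01083  0.03306] fixedR [ 0.61057 -0.01039] rms 0.00027 141 [350 166] [452 214]
cap free [ 0.6114  -0.00779  0.03161] fixedR [ 0.61139 -0.00779] rms 0.0006 80 [243 161] [270 188]
cap free [ 0.60837 -0.01185  0.03243] fixedR [ 0.60837 -0.01187] rms 0.00105 66 [252 171] [280 190]
tube 1650 [ 0.6114982  -0.01086168]
tube side 474 [ 0.60946837 -0.00865337]
cap free [ 0.60837 -0.01185  0.03243] fixedR [ 0.60837 -0.01187] rms 0.00105 66 [252 171] [280 190]
```

```bash
python3 - <<'E'
from h import *
w=np.load('pics/w3.npz')
print('tip',onplane(w,297.2,161,.146),'bar',onplane(w,217.7,190,.1427),'back',onplane(w,194.5,190,.1427))
print('inner', [onplane(w,u,166.8,.1427)[1].round(4) for u in(225,285)],'outer',[onplane(w,u,155.3,.1427)[1].round(4) for u in(225,285)])
cmd([0.58,-0.0105,0.181],90)
E
```

```text
tip [0.54457411 0.02341641 0.146     ] bar [0.49471    0.00374615 0.1427    ] back [0.47977748 0.00368814 0.1427    ]
inner [np.float64(0.0189), np.float64(0.019)] outer [np.float64(0.0262), np.float64(0.0264)]
cur [ 0.5201 -0.0102  0.181 ] yaw 89.96 tilt 0.03 -> tx,ty,tz [-1.000e-03  1.997e-01  1.000e-04] turn -0.0002 t 4.7 F [ 1.14 -0.78 -2.47] op 0.0196
```

Emit:
drive_tool --steps '[{"tx":-0.001,"ty":0.05,"tz":0,"turn":0,"jaw":0},{"tx":-0.001,"ty":0.1,"tz":0,"turn":0,"jaw":0},{"tx":-0.001,"ty":0.15,"tz":0,"turn":0,"jaw":0},{"tx":-0.001,"ty":0.18,"tz":0,"turn":0,"jaw":0},{"tx":-0.001,"ty":0.2,"tz":0,"turn":0,"jaw":0},{"tx":-0.001,"ty":0.2,"tz":0,"turn":0,"jaw":0},{"tx":-0.001,"ty":0.2,"tz":0,"turn":0,"jaw":0}]' --force 50

```text
t: 5.4
tool_pos: [0.5797, -0.0096, 0.181]
orientation: [-2.221, -2.221, 0.001]
force: [-0.1, 0.4, -2.2]
opening: 0.0199
```

```bash
python3 - <<'E'
from h import *
cmd([0.58,-0.0105,0.181],90)
snap('wrist','w4');
w=np.load('pics/w4.npz'); capfit(w,vmax=230); capfit(w,vmax=215)
cv2.imwrite('pics/crop4.png',cv2.resize(w['p'][140:260,180:340],(800,600),interpolation=cv2.INTER_NEAREST))
E
```

```text
cur [ 0.5797 -0.0096  0.181 ] yaw 89.98 tilt 0.04 -> tx,ty,tz [-0.0029  0.001  -0.0001] turn -0.0001 t 5.4 F [-0.11  0.4  -2.18] op 0.0199
cap free [ 0.61493 -0.00218  0.02547] fixedR [ 0.61151 -0.01066] rms 0.00489 217 [257 163] [360 229]
cap free [ 0.61185 -0.00852  0.03072] fixedR [ 0.61127 -0.01081] rms 0.00406 170 [257 163] [360 214]
```

View pics/crop4.png

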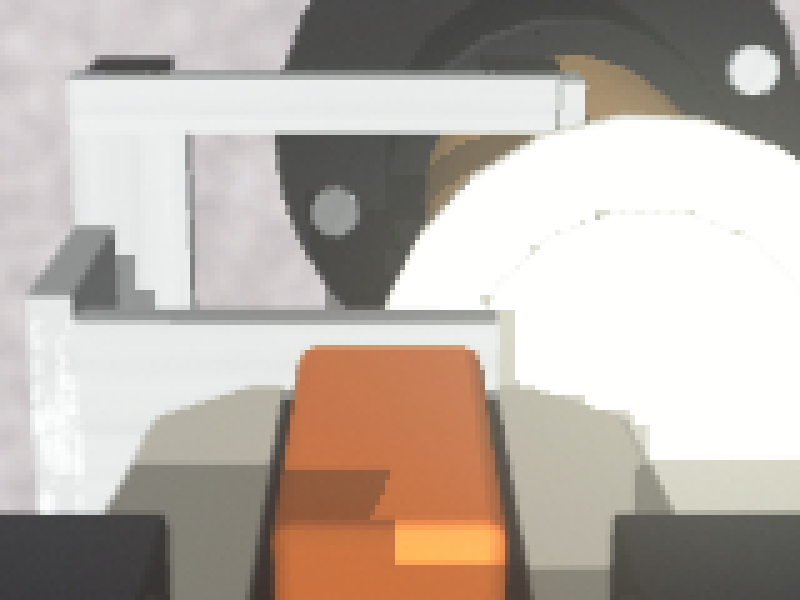

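Emit:
drive_tool --steps '[{"tx":-0.0025,"ty":0.005,"tz":0,"turn":0,"jaw":0},{"tx":-0.0025,"ty":0.015,"tz":0,"turn":0,"jaw":0},{"tx":-0.0025,"ty":0.025,"tz":0,"turn":0,"jaw":0},{"tx":-0.0025,"ty":0.035,"tz":0,"turn":0,"jaw":0},{"tx":-0.0025,"ty":0.04,"tz":0,"turn":0,"jaw":0},{"tx":-0.0025,"ty":0.04,"tz":0,"turn":0,"jaw":0},{"tx":-0.0025,"ty":0.04,"tz":0,"turn":0,"jaw":0}]' --force 50

```text
t: 6.15
tool_pos: [0.5921, -0.0101, 0.181]
orientation: [-2.221, -2.221, 0.0]
force: [-0.3, 0.0, -2.2]
opening: 0.0198
```

```bash
python3 - <<'E'
from h import *
cmd([0.604,-0.0107,0.181],90)
snap('wrist','w5');cmd([0.604,-0.0107,0.181],90)
w=np.load('pics/w5.npz')
C=cloud(w)
cv2.imwrite('pics/crop5.png',cv2.resize(w['p'][140:260,180:340],(800,600),interpolation=cv2.INTER_NEAREST))
for u in (205,230,260): print(u,[ (v,C[v,u].round(4).tolist()) for v in range(153,169,1) if C[v,u,2]>.13])
capfit(w,vmax=215)
E
```

```text
cur [ 0.5921 -0.0101  0.181 ] yaw 90.01 tilt 0.01 -> tx,ty,tz [-0.0021  0.0398  0.0002] turn 0.0 t 6.15 F [-0.27  0.04 -2.17] op 0.0198
cur [ 0.592 -0.01   0.181] yaw 90.01 tilt 0.01 -> tx,ty,tz [-0.0022  0.04    0.0001] turn 0.0 t 6.2 F [ 0.24 -0.24 -1.15] op 0.02
205 [(153, [0.5586, 0.0243, 0.1354]), (154, [0.5591, 0.0242, 0.139]), (155, [0.5598, 0.0244, 0.1436]), (156, [0.5598, 0.0237, 0.1435]), (157, [0.5598, 0.0232, 0.1439]), (158, [0.5597, 0.0224, 0.1433]), (159, [0.5596, 0.0216, 0.1425]), (160, [0.5596, 0.0211, 0.1427]), (161, [0.5599, 0.0208, 0.1449]), (162, [0.5599, 0.0202, 0.1448]), (163, [0.5595, 0.0191, 0.1426]), (164, [0.5598, 0.0189, 0.1445]), (165, [0.5597, 0.0181, 0.1439]), (166, [0.5597, 0.0176, 0.1443]), (167, [0.5595, 0.0167, 0.1432]), (168, [0.5594, 0.016, 0.143])]
230 [(154, [0.575, 0.0242, 0.1389]), (155, [0.5754, 0.0243, 0.1432]), (156, [0.5754, 0.0237, 0.1432]), (157, [0.5754, 0.0232, 0.1441]), (158, [0.5754, 0.0225, 0.1438]), (159, [0.5754, 0.022, 0.1446]), (160, [0.5926, 0.06, 0.3477]), (161, [0.5753, 0.0206, 0.1435]), (162, [0.5753, 0.02, 0.1437]), (163, [0.5752, 0.019, 0.1423]), (164, [0.5753, 0.0186, 0.1431]), (165, [0.5752, 0.0178, 0.1424]), (166, [0.5752, 0.0172, 0.1424])]
260 [(154, [0.594, 0.0241, 0.138]), (155, [0.594, 0.0241, 0.1421]), (156, [0.594, 0.0236, 0.143]), (157, [0.594, 0.0233, 0.1445]), (158, [0.594, 0.0223, 0.1424]), (159, [0.594, 0.0218, 0.1435]), (160, [0.594, 0.0213, 0.1437]), (161, [0.594, 0.0205, 0.1432]), (162, [0.594, 0.0199, 0.1433]), (163, [0.594, 0.0195, 0.1442]), (164, [0.594, 0.0187, 0.1437]), (165, [0.594, 0.0181, 0.1437]), (166, [0.594, 0.0172, 0.1427])]
cap free [ 0.61354 -0.00656  0.02871] fixedR [ 0.61169 -0.011  ] rms 0.00743 192 [237 162] [340 214]
```

View pics/crop5.png

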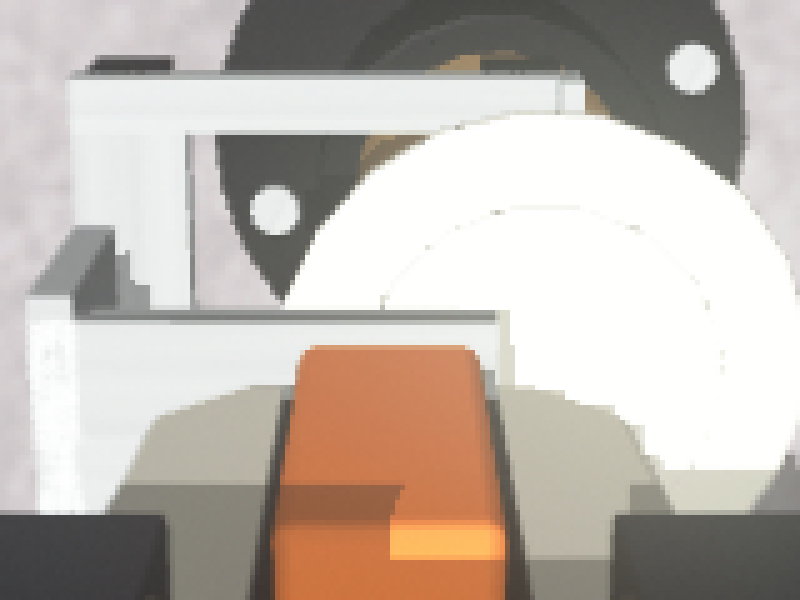

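Emit:
drive_tool --steps '[{"tx":-0.0027,"ty":0.0,"tz":0,"turn":0,"jaw":0},{"tx":-0.0027,"ty":0.01,"tz":0,"turn":0,"jaw":0},{"tx":-0.0027,"ty":0.02,"tz":0,"turn":0,"jaw":0},{"tx":-0.0027,"ty":0.03,"tz":0,"turn":0,"jaw":0},{"tx":-0.0027,"ty":0.037,"tz":0,"turn":0,"jaw":0},{"tx":-0.0027,"ty":0.043,"tz":0,"turn":0,"jaw":0},{"tx":-0.0027,"ty":0.045,"tz":0,"turn":0,"jaw":0},{"tx":-0.0027,"ty":0.045,"tz":0,"turn":0,"jaw":0},{"tx":-0.0027,"ty":0.045,"tz":0,"turn":0,"jaw":0}]' --force 50

```text
t: 7.1
tool_pos: [0.6055, -0.0109, 0.1811]
orientation: [-2.221, -2.221, 0.0]
force: [0.1, 0.4, -2.2]
opening: 0.0198
```

```bash
python3 - <<'E'
from h import *
cmd([0.6105,-0.0107,0.181],90)
E
```

```text
cur [ 0.6055 -0.0109  0.1811] yaw 90.01 tilt 0.01 -> tx,ty,tz [0.0005 0.0166 0.0004] turn 0.0 t 7.1 F [ 0.12  0.4  -2.16] op 0.0198
```

Emit:
drive_tool --steps '[{"tx":0,"ty":0.003,"tz":0,"turn":0,"jaw":0},{"tx":0,"ty":0.006,"tz":0,"turn":0,"jaw":0},{"tx":0,"ty":0.009,"tz":0,"turn":0,"jaw":0},{"tx":0,"ty":0.009,"tz":0,"turn":0,"jaw":0}]'

```text
t: 7.5
tool_pos: [0.6084, -0.0109, 0.1812]
orientation: [2.221, 2.221, 0.0]
force: [0.3, 0.7, -2.6]
opening: 0.0194
```

Emit:
drive_tool --steps '[{"tx":0,"ty":0.001,"tz":0,"turn":0,"jaw":0},{"tx":0,"ty":0.002,"tz":0,"turn":0,"jaw":0},{"tx":0,"ty":0.002,"tz":0,"turn":0,"jaw":0}]'

```text
t: 7.8
tool_pos: [0.6089, -0.0109, 0.1811]
orientation: [2.221, 2.222, 0.0]
force: [-0.6, -0.7, -2.4]
opening: 0.02
```

Emit:
drive_tool --steps '[{"tx":0,"ty":0.001,"tz":0,"turn":0,"jaw":0},{"tx":0,"ty":0.002,"tz":0,"turn":0,"jaw":0},{"tx":0,"ty":0.002,"tz":0,"turn":0,"jaw":0}]'

```text
t: 8.1
tool_pos: [0.6095, -0.0109, 0.1811]
orientation: [-2.221, -2.221, 0.0]
force: [-0.4, -0.4, -1.9]
opening: 0.0198
```

Emit:
drive_tool --steps '[{"tx":0,"ty":0.001,"tz":0,"turn":0,"jaw":0},{"tx":0,"ty":0.001,"tz":0,"turn":0,"jaw":0},{"tx":0,"ty":0.001,"tz":0,"turn":0,"jaw":0}]'

```text
t: 8.4
tool_pos: [0.6098, -0.0109, 0.1812]
orientation: [2.221, 2.221, 0.0]
force: [-0.6, -0.8, -1.7]
opening: 0.0197
```

Emit:
drive_tool --steps '[{"tx":0,"ty":0.001,"tz":0,"turn":0,"jaw":0},{"tx":0,"ty":0.001,"tz":0,"turn":0,"jaw":0},{"tx":0,"ty":0.001,"tz":0,"turn":0,"jaw":0}]'

```text
t: 8.7
tool_pos: [0.6101, -0.0109, 0.1812]
orientation: [2.221, 2.222, 0.0]
force: [-0.6, 0.7, -1.8]
opening: 0.0196
```

Emit:
drive_tool --steps '[{"tx":0,"ty":0.001,"tz":0,"turn":0,"jaw":0},{"tx":0,"ty":0.001,"tz":0,"turn":0,"jaw":0},{"tx":0,"ty":0.001,"tz":0,"turn":0,"jaw":0}]'

```text
t: 9.0
tool_pos: [0.6104, -0.0109, 0.1811]
orientation: [-2.221, -2.221, 0.0]
force: [-0.2, -0.3, -1.6]
opening: 0.0199
```

Emit:
drive_tool --steps '[{"tx":0,"ty":0.001,"tz":0,"turn":0,"jaw":0},{"tx":0,"ty":0.001,"tz":0,"turn":0,"jaw":0},{"tx":0,"ty":0.001,"tz":0,"turn":0,"jaw":0}]'

```text
t: 9.3
tool_pos: [0.6107, -0.0109, 0.1811]
orientation: [-2.221, -2.221, 0.0]
force: [-1.1, 1.0, -1.9]
opening: 0.0199
```

Emit:
drive_tool --steps '[{"tx":0,"ty":0.001,"tz":0,"turn":0,"jaw":0},{"tx":0,"ty":0.001,"tz":0,"turn":0,"jaw":0},{"tx":0,"ty":0.001,"tz":0,"turn":0,"jaw":0}]'

```text
t: 9.6
tool_pos: [0.6109, -0.0109, 0.1811]
orientation: [-2.221, -2.221, 0.0]
force: [0.6, 1.2, -2.5]
opening: 0.0198
```

Emit:
drive_tool --steps '[{"tx":0,"ty":0.001,"tz":0,"turn":0,"jaw":0},{"tx":0,"ty":0.001,"tz":0,"turn":0,"jaw":0},{"tx":0,"ty":0.001,"tz":0,"turn":0,"jaw":0}]'

```text
t: 9.9
tool_pos: [0.6112, -0.0109, 0.1811]
orientation: [-2.221, -2.221, 0.0]
force: [-1.3, 0.1, -1.7]
opening: 0.0198
```

Emit:
drive_tool --steps '[{"tx":0,"ty":0.001,"tz":0,"turn":0,"jaw":0},{"tx":0,"ty":0.001,"tz":0,"turn":0,"jaw":0},{"tx":0,"ty":0.001,"tz":0,"turn":0,"jaw":0}]'

```text
t: 10.2
tool_pos: [0.6113, -0.0109, 0.1811]
orientation: [-2.221, -2.221, 0.001]
force: [-2.9, -0.2, 0.4]
opening: 0.0198
```

Emit:
drive_tool --steps '[{"tx":0,"ty":0.0005,"tz":0,"turn":0,"jaw":0},{"tx":0,"ty":0.0005,"tz":0,"turn":0,"jaw":0},{"tx":0,"ty":0.0005,"tz":0,"turn":0,"jaw":0}]'

```text
t: 10.5
tool_pos: [0.6114, -0.0109, 0.181]
orientation: [-2.221, -2.221, 0.001]
force: [-4.2, -0.8, -0.4]
opening: 0.0195
```

```bash
python3 - <<'E'
from h import *
cmd([0.6115,-0.0107,0.181],90); 
snap('wrist','w6'); cmd([0.6115,-0.0107,0.181],90); print(robot.read_state()['wrist_torque'])
w=np.load('pics/w6.npz')
cv2.imwrite('pics/crop6.png',cv2.resize(w['p'][140:260,180:340],(800,600),interpolation=cv2.INTER_NEAREST))
E
```

```text
cur [ 0.6114 -0.0109  0.181 ] yaw 90.0 tilt 0.05 -> tx,ty,tz [0.0006 0.0004 0.0001] turn 0.0 t 10.5 F [-4.21 -0.79 -0.37] op 0.0195
cur [ 0.6114 -0.0109  0.181 ] yaw 90.0 tilt 0.04 -> tx,ty,tz [0.0007 0.0003 0.    ] turn -0.0 t 10.55 F [-5.56 -0.4  -0.49] op 0.0192
[-0.08062775  1.05554986  0.0176607 ]
```

View pics/crop6.png

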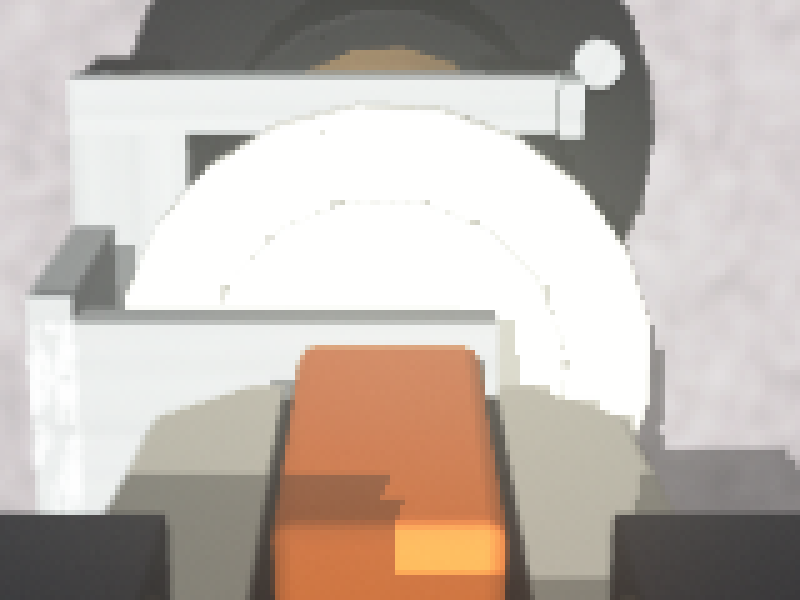

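The fork is home: contact is about 4–5 N, matching the expected position (x≈0.611), and the lip at (297,161) is beyond the rim. Next I'll ease the push off slightly and rise slowly.

Emit:
drive_tool --steps '[{"tx":0,"ty":-0.0005,"tz":0,"turn":0,"jaw":0},{"tx":0,"ty":-0.001,"tz":-0.001,"turn":0,"jaw":0},{"tx":0,"ty":-0.001,"tz":-0.004,"turn":0,"jaw":0},{"tx":0,"ty":-0.001,"tz":-0.007,"turn":0,"jaw":0},{"tx":0,"ty":-0.001,"tz":-0.01,"turn":0,"jaw":0},{"tx":0,"ty":-0.001,"tz":-0.013,"turn":0,"jaw":0},{"tx":0,"ty":-0.001,"tz":-0.015,"turn":0,"jaw":0},{"tx":0,"ty":-0.001,"tz":-0.016,"turn":0,"jaw":0},{"tx":0,"ty":-0.001,"tz":-0.017,"turn":0,"jaw":0}]'

```text
t: 11.45
tool_pos: [0.6113, -0.0109, 0.1862]
orientation: [-2.221, -2.221, 0.0]
force: [-3.3, 0.1, -4.4]
opening: 0.0199
```

```bash
python3 - <<'E'
from h import *
cmd([0.6115,-0.0107,0.181],90); 
E
```

```text
cur [ 0.6113 -0.0109  0.1862] yaw 90.0 tilt 0.01 -> tx,ty,tz [0.0006 0.0005 0.0173] turn 0.0 t 11.45 F [-3.28  0.14 -4.37] op 0.0199
```

Emit:
drive_tool --steps '[{"tx":0,"ty":-0.0005,"tz":-0.001,"turn":0,"jaw":0},{"tx":0,"ty":-0.0005,"tz":-0.002,"turn":0,"jaw":0},{"tx":0,"ty":-0.0005,"tz":-0.003,"turn":0,"jaw":0},{"tx":0,"ty":-0.0005,"tz":-0.004,"turn":0,"jaw":0},{"tx":0,"ty":-0.0005,"tz":-0.005,"turn":0,"jaw":0},{"tx":0,"ty":-0.0005,"tz":-0.006,"turn":0,"jaw":0},{"tx":0,"ty":-0.0005,"tz":-0.007,"turn":0,"jaw":0},{"tx":0,"ty":-0.0005,"tz":-0.008,"turn":0,"jaw":0},{"tx":0,"ty":-0.0005,"tz":-0.009,"turn":0,"jaw":0},{"tx":0,"ty":-0.0005,"tz":-0.01,"turn":0,"jaw":0}]'

```text
t: 12.45
tool_pos: [0.6113, -0.0109, 0.1891]
orientation: [-2.221, -2.221, 0.0]
force: [-1.6, 0.2, -5.8]
opening: 0.0197
```

Emit:
drive_tool --steps '[{"tx":0,"ty":0,"tz":-0.001,"turn":0,"jaw":0},{"tx":0,"ty":0,"tz":-0.002,"turn":0,"jaw":0},{"tx":0,"ty":0,"tz":-0.003,"turn":0,"jaw":0},{"tx":0,"ty":0,"tz":-0.004,"turn":0,"jaw":0},{"tx":0,"ty":0,"tz":-0.005,"turn":0,"jaw":0},{"tx":0,"ty":0,"tz":-0.006,"turn":0,"jaw":0}]'

```text
t: 13.05
tool_pos: [0.6113, -0.0109, 0.1909]
orientation: [-2.221, -2.221, 0.0]
force: [-1.1, 0.5, -8.3]
opening: 0.0201
```

Emit:
drive_tool --steps '[{"tx":0,"ty":0,"tz":-0.001,"turn":0,"jaw":0},{"tx":0,"ty":0,"tz":-0.002,"turn":0,"jaw":0},{"tx":0,"ty":0,"tz":-0.003,"turn":0,"jaw":0},{"tx":0,"ty":0,"tz":-0.004,"turn":0,"jaw":0}]'

```text
t: 13.45
tool_pos: [0.6111, -0.0109, 0.1916]
orientation: [-2.221, -2.221, 0.001]
force: [0.6, -0.9, -12.5]
opening: 0.0195
```

Emit:
drive_tool --steps '[{"tx":0,"ty":0,"tz":-0.001,"turn":0,"jaw":0},{"tx":0,"ty":0,"tz":-0.002,"turn":0,"jaw":0},{"tx":0,"ty":0,"tz":-0.003,"turn":0,"jaw":0},{"tx":0,"ty":0,"tz":-0.004,"turn":0,"jaw":0}]'

```text
t: 13.85
tool_pos: [0.611, -0.0109, 0.193]
orientation: [-2.221, -2.221, 0.001]
force: [0.9, 0.0, -14.6]
opening: 0.0199
```

```bash
python3 - <<'E'
from h import *
cmd([0.6115,-0.0107,0.181],90); 
E
```

```text
cur [ 0.611  -0.0109  0.193 ] yaw 90.0 tilt 0.04 -> tx,ty,tz [0.0006 0.0016 0.0399] turn 0.0 t 13.85 F [  0.9    0.03 -14.62] op 0.0199
```

Emit:
drive_tool --steps '[{"tx":0,"ty":0,"tz":-0.001,"turn":0,"jaw":0},{"tx":0,"ty":0,"tz":-0.002,"turn":0,"jaw":0},{"tx":0,"ty":0,"tz":-0.003,"turn":0,"jaw":0}]'

```text
t: 14.15
tool_pos: [0.6117, -0.0109, 0.1956]
orientation: [2.221, 2.221, 0.001]
force: [-1.1, 0.1, -5.3]
opening: 0.0198
```

Emit:
drive_tool --steps '[{"tx":0,"ty":0,"tz":-0.001,"turn":0,"jaw":0},{"tx":0,"ty":0,"tz":-0.002,"turn":0,"jaw":0},{"tx":0,"ty":0,"tz":-0.003,"turn":0,"jaw":0}]'

```text
t: 14.45
tool_pos: [0.6122, -0.011, 0.1968]
orientation: [2.22, 2.22, 0.003]
force: [-0.2, -0.1, -1.9]
opening: 0.0194
```

It popped at about 13 N. I'll keep rising gently until the plug is clear.

Emit:
drive_tool --steps '[{"tx":0,"ty":0,"tz":-0.0015,"turn":0,"jaw":0},{"tx":0,"ty":0,"tz":-0.003,"turn":0,"jaw":0},{"tx":0,"ty":0,"tz":-0.0045,"turn":0,"jaw":0},{"tx":0,"ty":0,"tz":-0.006,"turn":0,"jaw":0},{"tx":0,"ty":0,"tz":-0.0075,"turn":0,"jaw":0},{"tx":0,"ty":0,"tz":-0.009,"turn":0,"jaw":0},{"tx":0,"ty":0,"tz":-0.0105,"turn":0,"jaw":0},{"tx":0,"ty":0,"tz":-0.012,"turn":0,"jaw":0},{"tx":0,"ty":0,"tz":-0.0135,"turn":0,"jaw":0},{"tx":0,"ty":0,"tz":-0.015,"turn":0,"jaw":0},{"tx":0,"ty":0,"tz":-0.0165,"turn":0,"jaw":0},{"tx":0,"ty":0,"tz":-0.018,"turn":0,"jaw":0}]'

```text
t: 15.65
tool_pos: [0.6113, -0.0109, 0.2007]
orientation: [2.221, 2.221, 0.0]
force: [-0.1, -0.4, -2.1]
opening: 0.0199
```

Emit:
drive_tool --steps '[{"tx":0,"ty":0,"tz":-0.002,"turn":0,"jaw":0},{"tx":0,"ty":0,"tz":-0.004,"turn":0,"jaw":0},{"tx":0,"ty":0,"tz":-0.006,"turn":0,"jaw":0},{"tx":0,"ty":0,"tz":-0.008,"turn":0,"jaw":0},{"tx":0,"ty":0,"tz":-0.011,"turn":0,"jaw":0},{"tx":0,"ty":0,"tz":-0.015,"turn":0,"jaw":0},{"tx":0,"ty":0,"tz":-0.02,"turn":0,"jaw":0},{"tx":0,"ty":0,"tz":-0.026,"turn":0,"jaw":0},{"tx":0,"ty":0,"tz":-0.034,"turn":0,"jaw":0},{"tx":0,"ty":0,"tz":-0.042,"turn":0,"jaw":0},{"tx":0,"ty":0,"tz":-0.048,"turn":0,"jaw":0},{"tx":0,"ty":0,"tz":-0.052,"turn":0,"jaw":0}]'

```text
t: 16.85
tool_pos: [0.6114, -0.0109, 0.2165]
orientation: [2.221, 2.221, 0.0]
force: [-0.1, -0.5, -1.8]
opening: 0.02
```

Emit:
drive_tool --steps '[{"tx":0,"ty":0,"tz":-0.004,"turn":0,"jaw":0},{"tx":0,"ty":0,"tz":-0.01,"turn":0,"jaw":0},{"tx":0,"ty":0,"tz":-0.018,"turn":0,"jaw":0},{"tx":0,"ty":0,"tz":-0.025,"turn":0,"jaw":0},{"tx":0,"ty":0,"tz":-0.03,"turn":0,"jaw":0},{"tx":0,"ty":0,"tz":-0.03,"turn":0,"jaw":0},{"tx":0,"ty":0,"tz":-0.03,"turn":0,"jaw":0}]'

```text
t: 17.55
tool_pos: [0.6113, -0.0109, 0.2252]
orientation: [2.221, 2.221, 0.0]
force: [-0.1, -0.2, -2.4]
opening: 0.0197
```

```bash
python3 - <<'E'
from h import *
cmd([0.6115,-0.0107,0.181],90); 
snap('wrist','w7');snap('side','s7')
w=np.load('pics/w7.npz')
a=cv2.resize(w['p'][140:260,180:340],(400,300)); b=cv2.resize(cv2.imread('pics/s7.png')[100:250,180:330],(400,400),interpolation=cv2.INTER_CUBIC)
c=np.zeros((400,800,3),np.uint8); c[:300,:400]=a; c[:,400:]=b; cv2.imwrite('pics/crop7.png',c)
# tray fit
t=np.load('pics/top0.npz'); C=cloud(t); h=cv2.cvtColor(t['p'],cv2.COLOR_BGR2HSV)
m=((h[...,0]>50)&(h[...,0]<90)&(h[...,1]>100)); m[:,:100]=0; m[:,220:]=0
cs=max(cv2.findContours(m.astype(np.uint8),cv2.RETR_EXTERNAL,cv2.CHAIN_APPROX_NONE)[0],key=cv2.contourArea)[:,0]
P=np.array([onplane(t,u,v,.028)[:2] for u,v in cs]); print('tray',cv2.minAreaRect((P*1000).astype(np.float32)))
E
```

```text
cur [ 0.6113 -0.0109  0.2252] yaw 90.0 tilt 0.0 -> tx,ty,tz [0.0006 0.0007 0.1475] turn 0.0 t 17.55 F [-0.13 -0.22 -2.42] op 0.0197
tray ((538.5411987304688, 248.699462890625), (179.8682861328125, 177.08628845214844), 85.867919921875)
```

View pics/crop7.png

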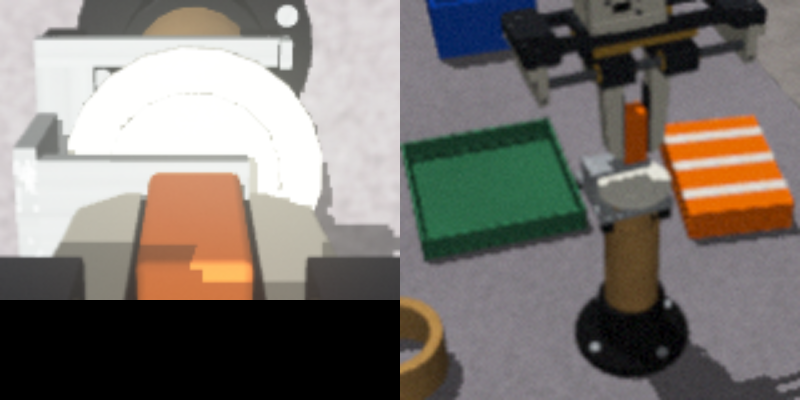

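```bash
cat >> h.py <<'E'
def lvl(w,zt,x,y):
    C=cloud(w); m=(abs(C[...,2]-zt)<.006)&(np.hypot(C[...,0]-x,C[...,1]-y)<.032)&(w['p'].min(2)>170)
    m[:, :]&=(C[...,1]>y+.013)
    Q=C[m]; A=np.c_[Q[:,:2]-[x,y],np.ones(len(Q))]
    for _ in range(3):
        k=np.linalg.lstsq(A,Q[:,2],rcond=None)[0]; r=abs(Q[:,2]-A@k); A,Q=A[r<.0015],Q[r<.0015]
    print('level',len(Q),k.round(4))
E
python3 - <<'E'
from h import *
w=np.load('pics/w7.npz'); lvl(w,.191,.6113,-.0109); capfit(w,h=.191,vmax=200)
cmd([0.545,.249,0.225],90)
E
```

```text
level 1877 [-0.002  -0.0689  0.1935]
cap free [ 0.60558 -0.0103   0.03773] fixedR [ 0.60609 -0.00328] rms 0.00387 209 [193 155] [307 199]
cur [ 0.6112 -0.0109  0.2251] yaw 90.0 tilt 0.01 -> tx,ty,tz [ 8.663e-01 -2.206e-01  4.000e-04] turn 0.0 t 17.65 F [-0.01  0.6  -2.23] op 0.0196
```

```bash
python3 - <<'E'
from h import *
w=np.load('pics/w7.npz'); C=cloud(w)
x0,y0=.6113,-.0109
for dy in (12,16,20,24,27,30,32):
  m=(abs(C[...,1]-y0-dy/1000)<.0008)&(abs(C[...,0]-x0)<.030)&(C[...,2]>.18)&(C[...,2]<.2)
  Q=C[m]; 
  print(dy,len(Q),'z by x:',[ (round(float(np.median(Q[abs(Q[:,0]-x0-dx/1000)<.003][:,2])),4) if (abs(Q[:,0]-x0-dx/1000)<.003).any() else None) for dx in(-25,-15,-5,5,15,25)])
# cap outline along x at dy=20
row=w['p'][:,:,:]; 
E
```

```text
12 233 z by x: [0.1914, 0.1933, 0.193, 0.1931, 0.1931, 0.1918]
16 238 z by x: [0.1916, 0.192, 0.1933, 0.193, 0.1924, 0.1915]
20 239 z by x: [0.1912, 0.1918, 0.1932, 0.1934, 0.1916, 0.1917]
24 207 z by x: [0.1874, 0.1919, 0.1919, 0.1918, 0.1915, 0.1906]
27 214 z by x: [0.1874, 0.1917, 0.1915, 0.1917, 0.1914, 0.1904]
30 249 z by x: [0.1878, 0.188, 0.1915, 0.1914, 0.1879, 0.1904]
32 274 z by x: [0.1879, 0.188, 0.1906, 0.1909, 0.1878, 0.191]
```

The rim reads z≈0.1915 m all round and symmetric on the seat, so the cap is level and centred. Now I'll carry it gently to the tray.

Emit:
drive_tool --steps '[{"tx":0.008,"ty":-0.002,"tz":0,"turn":0,"jaw":0},{"tx":0.024,"ty":-0.006,"tz":0,"turn":0,"jaw":0},{"tx":0.048,"ty":-0.012,"tz":0,"turn":0,"jaw":0},{"tx":0.08,"ty":-0.02,"tz":0,"turn":0,"jaw":0},{"tx":0.115,"ty":-0.029,"tz":0,"turn":0,"jaw":0},{"tx":0.15,"ty":-0.038,"tz":0,"turn":0,"jaw":0},{"tx":0.185,"ty":-0.047,"tz":0,"turn":0,"jaw":0},{"tx":0.22,"ty":-0.056,"tz":0,"turn":0,"jaw":0},{"tx":0.255,"ty":-0.065,"tz":0,"turn":0,"jaw":0},{"tx":0.29,"ty":-0.074,"tz":0,"turn":0,"jaw":0},{"tx":0.325,"ty":-0.083,"tz":0,"turn":0,"jaw":0},{"tx":0.36,"ty":-0.092,"tz":0,"turn":0,"jaw":0}]'

```text
t: 18.85
tool_pos: [0.5834, 0.098, 0.2252]
orientation: [-2.221, -2.221, 0.0]
force: [-0.2, -1.1, -2.1]
opening: 0.0197
```

Emit:
drive_tool --steps '[{"tx":0.035,"ty":-0.009,"tz":0,"turn":0,"jaw":0},{"tx":0.07,"ty":-0.018,"tz":0,"turn":0,"jaw":0},{"tx":0.105,"ty":-0.027,"tz":0,"turn":0,"jaw":0},{"tx":0.14,"ty":-0.036,"tz":0,"turn":0,"jaw":0},{"tx":0.175,"ty":-0.045,"tz":0,"turn":0,"jaw":0},{"tx":0.21,"ty":-0.054,"tz":0,"turn":0,"jaw":0},{"tx":0.245,"ty":-0.063,"tz":0,"turn":0,"jaw":0},{"tx":0.28,"ty":-0.072,"tz":0,"turn":0,"jaw":0},{"tx":0.315,"ty":-0.081,"tz":0,"turn":0,"jaw":0},{"tx":0.35,"ty":-0.09,"tz":0,"turn":0,"jaw":0},{"tx":0.38,"ty":-0.098,"tz":0,"turn":0,"jaw":0},{"tx":0.41,"ty":-0.105,"tz":0,"turn":0,"jaw":0}]'

```text
t: 20.05
tool_pos: [0.5519, 0.2209, 0.2252]
orientation: [2.221, 2.222, -0.0]
force: [-0.4, 0.2, -2.2]
opening: 0.02
```

Emit:
drive_tool --steps '[{"tx":0.025,"ty":-0.006,"tz":0,"turn":0,"jaw":0},{"tx":0.046,"ty":-0.012,"tz":0,"turn":0,"jaw":0},{"tx":0.064,"ty":-0.016,"tz":0,"turn":0,"jaw":0},{"tx":0.08,"ty":-0.02,"tz":0,"turn":0,"jaw":0},{"tx":0.09,"ty":-0.022,"tz":0,"turn":0,"jaw":0},{"tx":0.096,"ty":-0.023,"tz":0,"turn":0,"jaw":0},{"tx":0.096,"ty":-0.023,"tz":0,"turn":0,"jaw":0},{"tx":0.096,"ty":-0.023,"tz":0,"turn":0,"jaw":0}]'

```text
t: 20.85
tool_pos: [0.5453, 0.2487, 0.2252]
orientation: [2.221, 2.221, -0.0]
force: [-0.2, 0.5, -2.9]
opening: 0.0196
```

```bash
python3 - <<'E'
from h import *
cmd([0.545,.249,0.0582],90)
snap('wrist','w8')
E
```

```text
cur [0.5453 0.2487 0.2252] yaw 89.99 tilt 0.01 -> tx,ty,tz [ 0.0009 -0.0012  0.5568] turn -0.0 t 20.85 F [-0.17  0.48 -2.94] op 0.0196
```

View pics/w8.png

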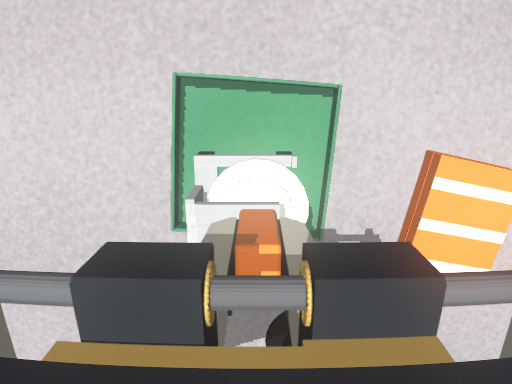

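Emit:
drive_tool --steps '[{"tx":0,"ty":0,"tz":0.012,"turn":0,"jaw":0},{"tx":0,"ty":0,"tz":0.04,"turn":0,"jaw":0},{"tx":0,"ty":0,"tz":0.08,"turn":0,"jaw":0},{"tx":0,"ty":0,"tz":0.125,"turn":0,"jaw":0},{"tx":0,"ty":0,"tz":0.17,"turn":0,"jaw":0},{"tx":0,"ty":0,"tz":0.215,"turn":0,"jaw":0},{"tx":0,"ty":0,"tz":0.26,"turn":0,"jaw":0},{"tx":0,"ty":0,"tz":0.305,"turn":0,"jaw":0},{"tx":0,"ty":0,"tz":0.35,"turn":0,"jaw":0},{"tx":0,"ty":0,"tz":0.39,"turn":0,"jaw":0},{"tx":0,"ty":0,"tz":0.42,"turn":0,"jaw":0},{"tx":0,"ty":0,"tz":0.44,"turn":0,"jaw":0}]'

```text
t: 22.1
tool_pos: [0.545, 0.2488, 0.0922]
orientation: [-2.221, -2.221, 0.001]
force: [-0.5, 0.1, -1.6]
opening: 0.0198
```

Emit:
drive_tool --steps '[{"tx":0,"ty":0,"tz":0.02,"turn":0,"jaw":0},{"tx":0,"ty":0,"tz":0.04,"turn":0,"jaw":0},{"tx":0,"ty":0,"tz":0.06,"turn":0,"jaw":0},{"tx":0,"ty":0,"tz":0.078,"turn":0,"jaw":0},{"tx":0,"ty":0,"tz":0.092,"turn":0,"jaw":0},{"tx":0,"ty":0,"tz":0.101,"turn":0,"jaw":0},{"tx":0,"ty":0,"tz":0.106,"turn":0,"jaw":0},{"tx":0,"ty":0,"tz":0.109,"turn":0,"jaw":0},{"tx":0,"ty":0,"tz":0.109,"turn":0,"jaw":0}]'

```text
t: 23.0
tool_pos: [0.5453, 0.2489, 0.0606]
orientation: [2.221, 2.221, 0.0]
force: [-0.3, 0.6, -2.0]
opening: 0.0195
```

Emit:
drive_tool --steps '[{"tx":0,"ty":0,"tz":0.001,"turn":0,"jaw":0},{"tx":0,"ty":0,"tz":0.002,"turn":0,"jaw":0},{"tx":0,"ty":0,"tz":0.003,"turn":0,"jaw":0},{"tx":0,"ty":0,"tz":0.004,"turn":0,"jaw":0},{"tx":0,"ty":0,"tz":0.005,"turn":0,"jaw":0},{"tx":0,"ty":0,"tz":0.005,"turn":0,"jaw":0}]'

```text
t: 23.6
tool_pos: [0.5452, 0.2489, 0.059]
orientation: [-2.221, -2.221, 0.0]
force: [0.5, -0.5, -2.4]
opening: 0.0198
```

Emit:
drive_tool --steps '[{"tx":0,"ty":0,"tz":0.001,"turn":0,"jaw":0},{"tx":0,"ty":0,"tz":0.002,"turn":0,"jaw":0},{"tx":0,"ty":0,"tz":0.003,"turn":0,"jaw":0},{"tx":0,"ty":0,"tz":0.003,"turn":0,"jaw":0}]'

```text
t: 24.0
tool_pos: [0.5453, 0.2489, 0.0582]
orientation: [-2.221, -2.221, -0.0]
force: [-0.1, 0.2, -1.9]
opening: 0.0197
```

Emit:
drive_tool --steps '[{"tx":0,"ty":0,"tz":0.001,"turn":0,"jaw":0},{"tx":0,"ty":0,"tz":0.001,"turn":0,"jaw":0},{"tx":0,"ty":0,"tz":0.001,"turn":0,"jaw":0}]'

```text
t: 24.3
tool_pos: [0.5453, 0.2489, 0.0582]
orientation: [2.221, 2.221, 0.0]
force: [-2.6, -2.0, 3.5]
opening: 0.0194
```

Emit:
drive_tool --steps '[{"tx":0,"ty":0,"tz":0.001,"turn":0,"jaw":0},{"tx":0,"ty":0,"tz":0.001,"turn":0,"jaw":0},{"tx":0,"ty":0,"tz":0.001,"turn":0,"jaw":0}]'

```text
t: 24.6
tool_pos: [0.5453, 0.2489, 0.0582]
orientation: [2.221, 2.221, 0.0]
force: [-2.9, -1.7, 6.6]
opening: 0.0197
```

Standing on the tray floor. I'll ease the pressure, soften the grip, then open.

Emit:
drive_tool --steps '[{"tx":0,"ty":0,"tz":-0.0005,"turn":0,"jaw":0},{"tx":0,"ty":0,"tz":-0.001,"turn":0,"jaw":0},{"tx":0,"ty":0,"tz":-0.001,"turn":0,"jaw":0},{"tx":0,"ty":0,"tz":-0.001,"turn":0,"jaw":0}]' --force 5

```text
t: 25.0
tool_pos: [0.5454, 0.249, 0.0582]
orientation: [2.221, 2.221, 0.001]
force: [-2.9, -1.0, 5.2]
opening: 0.0201
```

Emit:
drive_tool --steps '[{"tx":0,"ty":0,"tz":0,"turn":0,"jaw":0.23},{"tx":0,"ty":0,"tz":0,"turn":0,"jaw":0.25},{"tx":0,"ty":0,"tz":0,"turn":0,"jaw":0.3},{"tx":0,"ty":0,"tz":0,"turn":0,"jaw":0.4},{"tx":0,"ty":0,"tz":0,"turn":0,"jaw":0.5},{"tx":0,"ty":0,"tz":0,"turn":0,"jaw":0.6},{"tx":0,"ty":0,"tz":0,"turn":0,"jaw":0.6},{"tx":0,"ty":0,"tz":0,"turn":0,"jaw":0.6}]'

```text
t: 25.8
tool_pos: [0.5453, 0.2489, 0.0579]
orientation: [2.221, 2.221, 0.0]
force: [-0.2, 0.3, 0.0]
opening: 0.0556
```

```bash
python3 - <<'E'
from h import *
cmd([0.545,.249,0.0582],90)
snap('wrist','w9')
E
```

```text
cur [0.5453 0.2489 0.0579] yaw 90.0 tilt 0.0 -> tx,ty,tz [ 0.0003 -0.001  -0.0012] turn 0.0 t 25.8 F [-0.2   0.26  0.02] op 0.0556
```

View pics/w9.png

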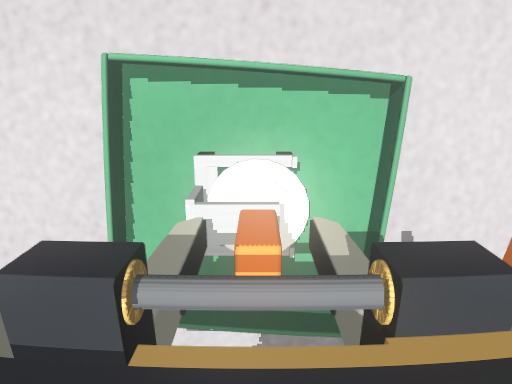

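The fingers are clear on both sides and the cap is centred at (258,205). Retreating straight up.

Emit:
drive_tool --steps '[{"tx":0,"ty":0,"tz":-0.03,"turn":0,"jaw":0.6},{"tx":0,"ty":0,"tz":-0.1,"turn":0,"jaw":0.6},{"tx":0,"ty":0,"tz":-0.2,"turn":0,"jaw":0.6},{"tx":0,"ty":0,"tz":-0.3,"turn":0,"jaw":0.6},{"tx":0,"ty":0,"tz":-0.4,"turn":0,"jaw":0.6},{"tx":-0.15,"ty":0,"tz":-0.5,"turn":0,"jaw":0.6},{"tx":-0.3,"ty":0,"tz":-0.5,"turn":0,"jaw":0.6},{"tx":-0.3,"ty":0,"tz":-0.5,"turn":0,"jaw":0.6},{"tx":-0.3,"ty":0,"tz":-0.5,"turn":0,"jaw":0.6}]'

```text
t: 26.75
tool_pos: [0.5455, 0.1582, 0.2087]
orientation: [2.224, 2.219, 0.002]
force: [-0.7, 1.0, -0.5]
opening: 0.0558
```

```bash
python3 - <<'E'
from h import *
cmd([0.545,.249,0.0582],90)
snap('wrist','w10'); snap('side','s10'); w=np.load('pics/w10.npz'); C=cloud(w)
h=cv2.cvtColor(w['p'],cv2.COLOR_BGR2HSV); near=(np.hypot(C[...,0]-.545,C[...,1]-.249)<.05)
o=(h[...,0]<25)&(h[...,1]>120)&near&(C[...,2]>.09); Q=C[o]; print('handle top',len(Q),Q.mean(0).round(4),Q.min(0).round(4),Q.max(0).round(4))
for n,lo,hi in(('rim/boss',.021,.029),('plate',.044,.054)):
    m=near&(C[...,2]>lo)&(C[...,2]<hi)&(w['p'].min(2)>130); Q=C[m]; print(n,len(Q),Q.min(0).round(4),Q.max(0).round(4),Q.mean(0).round(4))
m=(h[...,0]>50)&(h[...,0]<90)&(h[...,1]>100)&(C[...,2]>.02)&(C[...,2]<.035); Q=C[m]; print('tray rim',cv2.minAreaRect((Q[:,:2]*1000).astype(np.float32)))
s=np.load('pics/s10.npz')['p'][130:210,165:265]; v,u=np.nonzero(near); 
a=cv2.resize(w['p'],(400,300)); b=cv2.resize(s,(400,320),interpolation=cv2.INTER_CUBIC); c=np.zeros((320,800,3),np.uint8); c[:300,:400]=a;c[:,400:]=b; cv2.imwrite('pics/crop10.png',c)
E
```

```text
cur [0.5455 0.1582 0.2087] yaw 89.86 tilt 0.07 -> tx,ty,tz [ 0.3025 -0.0031  0.5018] turn -0.0008 t 26.75 F [-0.65  1.   -0.49] op 0.0558
handle top 701 [0.5456 0.2461 0.1355] [0.5362 0.2281 0.0957] [0.5546 0.2588 0.3754]
rim/boss 2418 [0.5054 0.2161 0.021 ] [0.5783 0.2833 0.0284] [0.5481 0.2483 0.0246]
plate 882 [0.505  0.234  0.0446] [0.557  0.2635 0.0528] [0.5213 0.2481 0.0505]
tray rim ((544.153076171875, 239.7855224609375), (177.7980499267578, 161.4284210205078), 0.28367286920547485)
```

View pics/crop10.png

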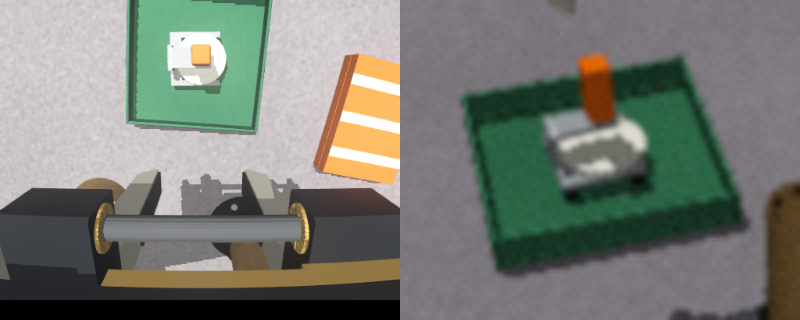

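The puller stands upright in the middle of the tray (wrist (258,70) in full-size pixels), with the cap lying level on its fork. Nothing is touching the gripper.

```bash
python3 -c "
from h import *
print(robot.close_job())"
```

```text
the job is handed in; nothing more can be done
None
```

The job is done and handed in at about 27 s; no verdict was reported.

- **Opening the tube:** I gripped the orange handle on its front and back faces and slid the fork under the rim. It came home against the tube with a push of about 4–5 N. I then lifted slowly, and the cap popped at a measured pull of about 13 N. Once it was clear of the tube, it lay level and centred on the fork, with the rim at one height all round.
- **Placing it:** I carried the cap gently to the tray, set the puller on its floor and let go.
- **Last checks:** The puller stands upright at about (0.545, 0.249). That is within about 10 mm of the tray's centre as measured from the top view. In the final pictures the cap lies level on the fork, and the gripper is well clear.
- **Checks that disagreed:**
  - The cameras differed by 2–4 mm on where the cap was, so I relied on the wrist camera. The contact point later agreed with it.
  - One plane fit showed the cap 0.07 rad off level, but it had mixed in the fork and the boss on top of the cap. Measuring the rim alone showed the cap level.
  - The final wrist view put the tray's centre elsewhere, but the tray was cut off in that picture, so I ignored it.

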